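Set the tumble polisher to speed four and start it

TASK

Using only a fingertip, push the polisher's selector lever clockwise, click by click, to speed four (the fourth click from off, where the dots along its scale grow with the speed) without running past it. Then press the start button fully down and let it go; do not press it before the speed is set. Do not pinch the lever, and leave the spool, glue bottle, mug and pliers where they are.

Things in the scene. Friction and masses are not known exactly. Their poses are not given: they have to be found in the camera images.
- polisher: Grey tumble polisher fixed to the bench, 200 (its x) x 360 (its y) x 70 mm high; origin at the centre of its underside, x towards its rear, y to its left, z up. Its flat top (the deck) is 70 mm above the bench. Left, at y = 105 mm, a lidded steel drum of radius 66 mm rises 61 mm above the deck; the controls are on the right.
- selector_axis (a point): Point on the selector's vertical turning axis at deck height, at (10, -75, 70) mm in the polisher's frame. A light metal disc of radius 66 mm lies flush round it; on it, at radius 58 mm, a black bar marks off and five black dots growing in size mark speeds 1 to 5.
- speed_selector (a joint): Angle in rad, growing clockwise from above: 0 off, then speeds 1 to 5 every 0.5236 (speed 4 = 2.094); stops just outside. The lever points 1.309 minus this value from the polisher's +x, towards its +y. A sprung detent draws it into the nearest position; the crest is halfway, and pushing it out of a position takes about 4 N at 36 mm from the axis. It starts in off, speed 1 or speed 2.
- lever_tip (a point): Middle of the free end of the selector's lever, 50 mm from the axis, 15 mm above the deck; x outwards along the lever, z up. The lever is a black bar 13 mm wide running out from a round hub (radius 17 mm, 24 mm high); its sides reach from 4 to 26 mm above the deck, and a grey rib 3 mm wide tops it at 29 mm.
- lever_side_a: The right-hand (clockwise) side of the lever, seen from the axis: a 5 mm thick plate turning with it. Origin on the selector's axis at deck height, x along the lever.
- lever_side_b: The left-hand (counter-clockwise) side of the lever, the one to push on to raise the speed: a 5 mm thick plate turning with it. Origin on the selector's axis at deck height, x along the lever.
- start_button (a joint): Travel of the start button in m: 0 up, 0.006 fully down; springs back by itself; fully down takes 5 N.
- start_button_top (a point): Centre of the top of the start button, a black disc of radius 14 mm in a dark steel housing, on the deck at (-60, 0) mm in the polisher's frame, 22 mm above the deck; it is pressed straight down.
- spool: Dark thread spool of radius 15 mm, 34 mm high, standing loose on the deck near its front right corner. Origin at its foot.
- glue: White glue bottle, radius 22 mm, 120 mm high, standing on the bench behind the polisher. Origin at its foot.
- mug: Dark mug, radius 42 mm, 100 mm high, on the bench to the left of the polisher. Origin at its foot.
- pliers: Pliers lying on the bench to the right of the polisher, about 175 mm long, 60 mm wide, 16 mm high. Origin on the bench under the pivot, x towards the jaws.

How it is judged:
By the outcome, as a careful person would: the job done as asked, in the order asked, and still so for the second after the job is handed in, with the robot touching nothing.
It also fails if it takes over 58 s, if anything falls off the work surface, if the arm or the gripper's body presses on something with over 40 N, if the wrist force passes 120 N, or if a joint passes its speed limit or range.

ROBOT

A 6-joint arm with a two-finger parallel gripper is mounted at the origin on the work surface. World frame = base frame: x ahead of the robot, y to its left, z up, the work surface at z = 0. Lengths are in mm, angles in rad, forces in N, time in s.
With the tool pointing down it reaches from about 275 to 750 mm from the base axis. Payload 10.2 kg.
Tool frame: the origin (TCP) lies on the front face of the gripper's body, between the roots of the fingers; the fingertips stand 73 mm ahead of it and the grasp point (between the pads) lies 54 mm ahead of it; z points along the fingers, y is the line along which they close (so a half turn about z gives the same grasp; the last joint's range is limited). The gripper opens to 85 mm and grips with 20 to 120 N. Pads are 22 mm wide; open, the fingers measure 114 mm over their backs; the gripper's body (76 mm by 85 mm) begins 54 mm behind the grasp point. The pads swing forward as they close: fully open they stand 13 mm farther back than shut.
Start: joints at [-1.423, 0.313, 1.498, -0, 1.331, -0.223], TCP at [190.227, -489.331, 303.894] pointing down, gripper open.
Joint ranges: [-2.94, 2.94], [-0.97, 2.17], [0.19, 2.56], [-1.23, 4.37], [0.02, 3.11], [-2.88, 2.88]. Speed limits (rad/s): [2.39, 2.39, 3.01, 3.14, 3.14, 3.14].

INTERFACE

Orientations are given as a unit quaternion [w, x, y, z].
In Python, from rig import * gives the robot as it stands.
- The arm moves only by the tool step_arm, never from a script. Its argument "plan" is a list of rows, each an object with "offset": the shift along the tool's x, y, z in cm, a list of three; "rot": the turn, a rotation vector about the tool's x, y, z in degrees, a list of three; "gripper": the finger opening in cm, from 0 to 8.54. In form: [{"offset": [x, y, z], "rot": [wx, wy, wz], "gripper": gripper}, ...]. A call has 1 to 12 rows; each row is the pose to reach, as a shift and turn from the pose commanded when the call began, along the tool's axes at that moment; what a row does not reach only later rows make up. A row lasts 1/10 s, in which the tool goes at most 50 mm and 8.59 degrees, less where a joint would pass 70% of its speed; a pose out of reach is approached as far as the arm can. A call with a gripper value outside its range is refused whole. The fingers move at their own pace and stop on an object; "squeeze" is the grip in N (left out, the last holds). Time passes only in rows, so rows that repeat a pose let the fingers close. It gives the time, the measured TCP pose, the force, the opening and the grip force at its end, in the units of the state.
- sense(): the state, without advancing time (a new reading comes with each control period).
- capture(name): name is "scene" or "top"; returns a dict with "color" (420x560x3 uint8, red, green, blue), "depth" (420x560 float32, mm along the optical axis (not along the pixel's ray), 0 where there is no reading), "vertical_fov" (degrees; the focal length in pixels is half the picture's height over the tangent of half this angle, whatever the lens; pixels are square), "cx", "cy" (the principal point, pixels), "rvec" (rotation vector, rad) and "tvec" (3), from world to camera coordinates, as OpenCV has them. Camera axes: x right, y down, z forward; pixel columns grow to the right and rows downward; lengths in mm; the calibration is good to about 2 mm. A picture is of the moment at which its call begins.
- finish_job(): hands the job in; it is judged then, once.
The state is a dict: "time_s": time; "joints": joint angles; "dq": joint speeds; "tau": joint torques, N m; "eef_pos": TCP position; "ee_rot": TCP orientation; "force": force on the tool from outside, world axes, zero at the start; "wrist_torque": the same for the moment, N m; "grip_width": opening from 0.0 (shut) to 1.0 (fully open); "grip_force": force on a finger pad.
Only numpy, scipy, OpenCV 4.12 (cv2) and the standard library are available. Lean on these libraries where they do the work, as an engineer would, in place of code of your own. Each camera call takes 0.05 s, during which the arm holds its last target. There are 200 camera calls.

## Working session

There is one attempt and no reset: what is moved stays moved. The work goes in short steps, Python scripts to look and compute and a tool call to move; the robot and the scene stay as the last step left them, time stands still between calls to the robot, and variables do not carry over. Pictures are saved under pics/ and viewed, at most 10 in all, crops included, and the job is handed in when it is done.

Besides the shell and the picture viewer there is one more tool, called after "Emit:" as a command line: name --argument value ..., lists and objects as JSON in quotes. step_arm: Moves the arm, as the interface text tells. Its arguments: {"type":"object","properties":{"plan":{"type":"array"},"squeeze":{"type":"number"}},"required":["plan"]}

```bash
mkdir -p pics; cat > h.py <<'E'
from rig import *
import numpy as np, cv2
def cam(name,fn=None):
    c=capture(name)
    if fn: cv2.imwrite('pics/'+fn,c['color'][:,:,::-1])
    np.savez(name+'.npz',**c); return c
def f_(c): return c['color'].shape[0]/2/np.tan(np.radians(c['vertical_fov'])/2)
def cloud(c):
    f=f_(c);h,w=c['depth'].shape;u,v=np.meshgrid(np.arange(w),np.arange(h));d=c['depth']
    P=np.stack([(u-c['cx'])/f*d,(v-c['cy'])/f*d,d],-1)
    R=cv2.Rodrigues(np.array(c['rvec'],float))[0]
    return (P-np.array(c['tvec']).ravel())@R
E
python3 - <<'E'
from h import *
cam('top','top1.png');cam('scene','scene1.png')
s=sense();print(s)
E
```

```text
{'time_s': 0.1, 'joints': array([-1.42340252e+00,  3.13387863e-01,  1.49832214e+00, -2.44887821e-05,
        1.33100115e+00, -2.23415416e-01]), 'dq': array([-0.00048843, -0.00121609, -0.00250653,  0.00060194,  0.00070009,
       -0.00093843]), 'tau': array([ 2.60644032e-03, -4.12901330e+01, -2.60140568e+01, -1.38865148e-04,
        3.05780952e-03,  7.15633206e-06]), 'eef_pos': array([ 190.20041137, -489.18772301,  303.41009415]), 'ee_rot': array([-5.59294085e-04,  9.82861053e-01,  1.84347060e-01,  9.36845748e-06]), 'force': array([-0.01290788,  0.01471827,  0.8736246 ]), 'wrist_torque': array([0.00119853, 0.00315435, 0.02089321]), 'grip_force': 0.0, 'grip_width': 0.9990737342227896}
```

View pics/top1.png

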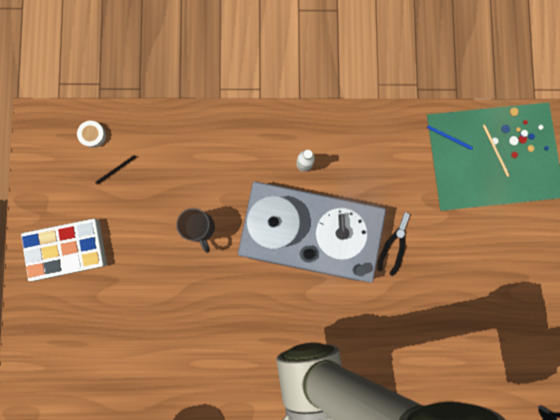

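View pics/scene1.png

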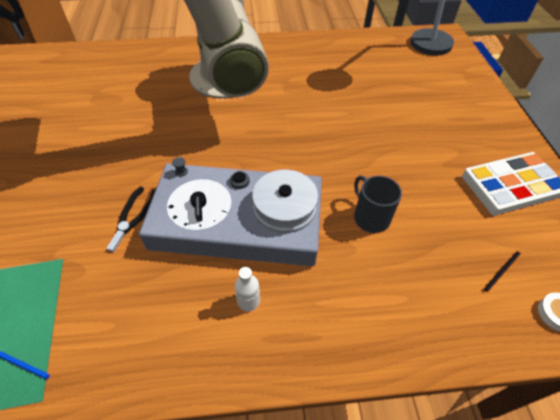

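The top view shows the polisher with its drum at (275,222), selector at (342,233), lever pointing to about (341,213), button at (310,254) and spool at (363,269). The scene view confirms the layout. Next I'll fit the polisher's pose.

```bash
cat > m.py <<'E'
from h import *
for n in ['top','scene']:
    c=dict(np.load(n+'.npz')); P=cloud(c); col=c['color'].astype(int)
    m=(abs(P[...,2]-70)<5)&(c['depth']>0)&(P[...,0]>200)&(P[...,0]<800)&(abs(P[...,1])<500)
    k,l,st,_=cv2.connectedComponentsWithStats(m.astype(np.uint8)); i=1+st[1:,4].argmax()
    Q=P[l==i]; z0=np.median(Q[:,2])
    r=cv2.minAreaRect(Q[:,:2].astype(np.float32)); print(n,'deck z',z0,r)
    # disc: bright
    b=(l==i)&(col.min(-1)>175); D=P[b]
    (rc,rr)=cv2.minEnclosingCircle(D[:,:2].astype(np.float32)); print('bright',rc,rr)
    t=(P[...,2]>125)&(P[...,2]<140)&(abs(P[...,0]-r[0][0])<200)&(abs(P[...,1]-r[0][1])<200)
    T=P[t]; print('drum',cv2.minEnclosingCircle(T[:,:2].astype(np.float32)),len(T))
    np.save(n+'P.npy',P)
E
python3 m.py
python3 - <<'E'
import cv2
a=cv2.imread('pics/top1.png')[170:290,230:420]
cv2.imwrite('pics/crop1.png',cv2.resize(a,None,fx=4,fy=4,interpolation=cv2.INTER_CUBIC))
E
```

```text
top deck z 70.0882506632526 ((561.4217529296875, 13.566009521484375), (359.23455810546875, 199.45748901367188), 78.1235122680664)
bright (556.5391235351562, -62.77140808105469) 68.1707992553711
drum ((585.064453125, 120.69161987304688), 42.27263641357422) 99
scene deck z 69.84797020477059 ((564.393798828125, 13.394882202148438), (358.4637756347656, 200.89199829101562), 78.16565704345703)
bright (547.722900390625, 30.724319458007812) 161.93063354492188
drum ((586.004150390625, 115.29525756835938), 14.164241790771484) 132
```

View pics/crop1.png

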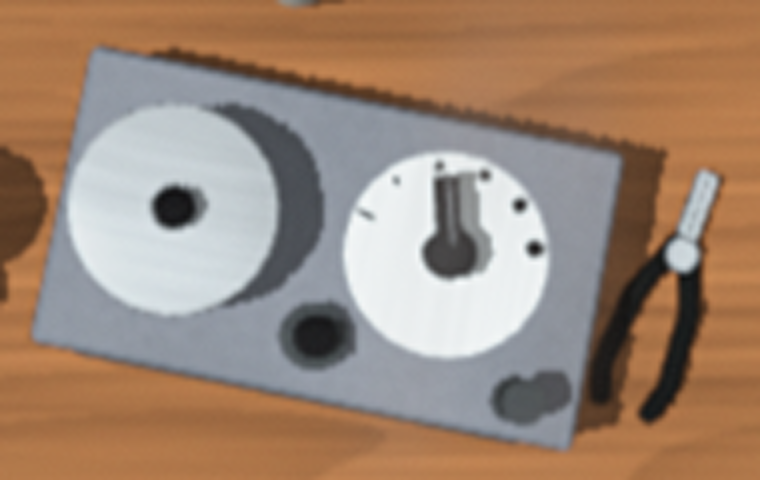

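The lever points at the second dot, so it is at speed 2, and the fitted pose agrees with the disc centre: the axis is about (557,-62) and the polisher's yaw is -11.9°. I'll refine the lever angle while working out the approach.

```bash
cat >> h.py <<'E'
AX=np.array([557.,-62.2]); YAW=-11.87
def phi():
    from scipy.spatial.transform import Rotation as R
    q=sense()['ee_rot'];return R.from_quat([q[1],q[2],q[3],q[0]])
def goto(p,ph):
    """offset cm in tool frame, rot deg for target TCP p & yaw ph (tool down)"""
    from scipy.spatial.transform import Rotation as R
    r=phi(); t=R.from_euler('z',ph,degrees=True)*R.from_euler('x',180,degrees=True)
    o=r.inv().apply(np.array(p)-sense()['eef_pos'])/10; w=(r.inv()*t).as_rotvec(degrees=True)
    return o.round(2),w.round(1)
def at(val,rad,off,z):
    """finger centre at radius rad along lever direction for selector val (clicks), off mm to ccw side"""
    a=75-30*val+YAW; A=np.radians(a); u=np.array([np.cos(A),np.sin(A)]);n=np.array([-u[1],u[0]])
    return [*(AX+rad*u+off*n),z],a
E
python3 - <<'E'
from h import *
for n in ['top','scene']:
    P=np.load(n+'P.npy'); d=P[...,:2]-AX; r=np.hypot(*np.moveaxis(d,-1,0))
    m=(r>20)&(r<60)&(P[...,2]>85)&(P[...,2]<108); q=d[m]
    print(n,m.sum(),np.degrees(np.arctan2(*q.mean(0)[::-1])),q.mean(0),np.median(P[m][:,2]))
p,a=at(2,37,36,230);print(p,a,goto(p,a))
E
```

```text
top 67 5.528445628824751 [34.16933327  3.30725473] 96.45280811368963
scene 107 4.053936210021431 [38.37427455  2.7196939 ] 95.50664133550401
[np.float64(591.979145087919), np.float64(-24.23344354674365), 230] 3.130000000000001 (array([ 54.29, -28.77,   7.38]), array([-0.1, -0. , 18.1]))
```

Emit:
step_arm --plan '[{"offset": [4.4,-2.3,0.6],"rot": [0,0,1.5],"gripper": 0},{"offset": [8.8,-4.7,1.2],"rot": [0,0,3],"gripper": 0},{"offset": [13.2,-7,1.8],"rot": [0,0,4.5],"gripper": 0},{"offset": [17.6,-9.3,2.4],"rot": [0,0,6],"gripper": 0},{"offset": [22,-11.7,3],"rot": [0,0,7.5],"gripper": 0},{"offset": [26.4,-14,3.6],"rot": [0,0,9],"gripper": 0},{"offset": [30.8,-16.3,4.2],"rot": [0,0,10.5],"gripper": 0},{"offset": [35.2,-18.7,4.8],"rot": [0,0,12],"gripper": 0},{"offset": [39.6,-21,5.4],"rot": [0,0,13.5],"gripper": 0},{"offset": [44,-23.3,6],"rot": [0,0,15],"gripper": 0},{"offset": [48.4,-25.6,6.6],"rot": [0,0,16.5],"gripper": 0},{"offset": [52,-27.5,7],"rot": [0,0,18.1],"gripper": 0}]'

```text
time_s: 1.3
eef_pos: [576.3, -42.3, 233.1]
ee_rot: [-0.0, 1.0, 0.027, -0.0]
force: [-0.1, -0.6, 0.5]
grip_width: 0.001
grip_force: 0.0
```

Emit:
step_arm --plan '[{"offset": [0,0,0],"rot": [0,0,0],"gripper": 0},{"offset": [0,0,0],"rot": [0,0,0],"gripper": 0}]'

```text
time_s: 1.5
eef_pos: [575.2, -44.0, 233.2]
ee_rot: [-0.0, 1.0, 0.028, -0.001]
force: [0.6, -0.2, -0.8]
grip_width: 0.005
grip_force: 0.0
```

```bash
python3 - <<'E'
from h import *
s=sense();print(s['time_s'],s['eef_pos'],s['grip_width'],s['force'],s['joints'])
for z in (230,156):
  p,a=at(2,37,36,z);print(goto(p,a))
c=cam('scene');P=cloud(c);e=s['eef_pos']
# finger points seen: below body
m=(np.hypot(P[...,0]-e[0],P[...,1]-e[1])<40)&(P[...,2]>115)&(P[...,2]<e[2]-10)
Q=P[m];r=phi().inv().apply(Q-e);print(len(Q))
for a in range(20,90,8):
  k=(r[:,2]>=a)&(r[:,2]<a+8)
  if k.any():print(a,k.sum(),np.percentile(r[k],[3,97],axis=0).round(1).tolist())
im=c['color'][60:300,80:400,::-1];cv2.imwrite('pics/s2.png',cv2.resize(im,None,fx=2.3,fy=2.3))
E
```

```text
1.5 [575.21288029 -44.00343106 233.2156558 ] 0.0048892506415964794 [ 0.62063039 -0.16869665 -0.77082552] [-2.79265953e-01  4.87056859e-01  1.43459856e+00 -2.39762044e-04
  1.22124235e+00  1.23496146e+00]
(array([ 1.79, -1.88,  0.32]), array([-0. ,  0.1,  0.1]))
(array([ 1.8 , -1.88,  7.72]), array([-0. ,  0.1,  0.1]))
595
20 120 [[-6.1, -29.8, 20.3], [14.6, 30.1, 27.4]]
28 50 [[-6.9, -17.6, 28.1], [14.2, 18.2, 35.4]]
36 44 [[-0.5, -12.8, 36.1], [12.5, 13.2, 43.5]]
44 46 [[1.7, -13.0, 44.1], [12.6, 13.3, 51.7]]
52 44 [[4.5, -13.1, 52.2], [12.1, 12.4, 59.8]]
60 40 [[6.5, -12.3, 60.3], [12.6, 11.6, 66.9]]
68 5 [[5.7, -3.2, 68.5], [11.7, 8.2, 72.0]]
```

View pics/s2.png

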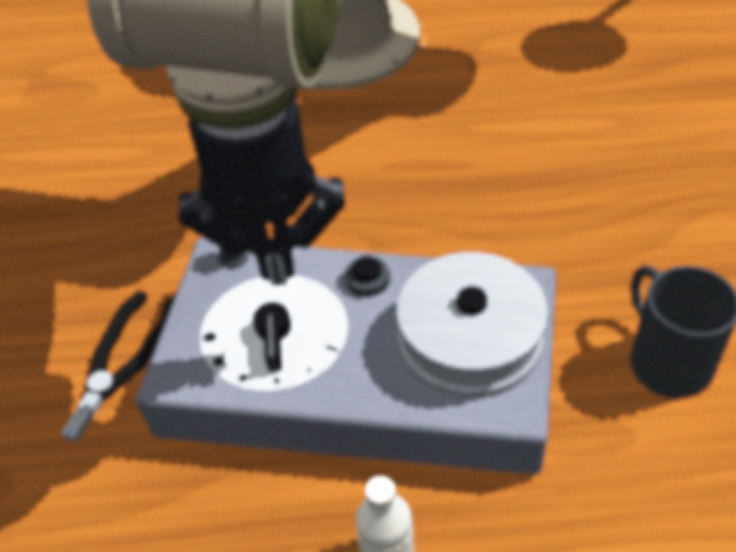

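The fingers are closed (half thickness about 13 mm, tips at 73 mm), high above the disc, with the lever at dot 2. Next I'll move beside the lever and go down.

Emit:
step_arm --plan '[{"offset": [1.8,-1.9,0.2],"rot": [0,0,0],"gripper": 0},{"offset": [1.8,-1.9,0.2],"rot": [0,0,0],"gripper": 0},{"offset": [1.8,-1.9,2.5],"rot": [0,0,0],"gripper": 0},{"offset": [1.8,-1.9,5],"rot": [0,0,0],"gripper": 0},{"offset": [1.8,-1.9,6.5],"rot": [0,0,0],"gripper": 0},{"offset": [1.8,-1.9,7.2],"rot": [0,0,0],"gripper": 0},{"offset": [1.8,-1.9,7.7],"rot": [0,0,0],"gripper": 0},{"offset": [1.8,-1.9,7.9],"rot": [0,0,0],"gripper": 0},{"offset": [1.8,-1.9,7.9],"rot": [0,0,0],"gripper": 0}]'

```text
time_s: 2.45
eef_pos: [592.2, -24.9, 155.4]
ee_rot: [0.0, 1.0, 0.027, 0.0]
force: [-0.8, -0.3, -0.1]
grip_width: 0.001
grip_force: 0.0
```

```bash
python3 - <<'E'
from h import *
s=sense();print(s['time_s'],s['eef_pos'],s['force'])
for v in (2,2.1,2.2,2.3,2.4,2.5,2.6,2.7): 
  p,a=at(v,37,20,153);print(v,*goto(p,a))
E
```

```text
2.45 [592.24840462 -24.92088697 155.38572512] [-0.825086   -0.28088814 -0.0648268 ]
2 [-0.02  1.53  0.24] [ 0. -0.  0.]
2.1 [0.08 1.73 0.24] [ 0. -0.  3.]
2.2 [0.17 1.93 0.24] [ 0. -0.  6.]
2.3 [0.24 2.13 0.24] [ 0. -0.  9.]
2.4 [0.31 2.34 0.24] [ 0. -0. 12.]
2.5 [0.37 2.56 0.24] [ 0. -0. 15.]
2.6 [0.41 2.77 0.24] [ 0. -0. 18.]
2.7 [0.45 2.99 0.24] [ 0. -0. 21.]
```

Emit:
step_arm --plan '[{"offset": [0,0.7,0.2],"rot": [0,0,0],"gripper": 0},{"offset": [0,1.2,0.2],"rot": [0,0,0],"gripper": 0},{"offset": [0,1.5,0.2],"rot": [0,0,0],"gripper": 0},{"offset": [0.08,1.73,0.2],"rot": [0,0,3],"gripper": 0},{"offset": [0.17,1.93,0.2],"rot": [0,0,6],"gripper": 0},{"offset": [0.24,2.13,0.2],"rot": [0,0,9],"gripper": 0},{"offset": [0.31,2.34,0.2],"rot": [0,0,12],"gripper": 0},{"offset": [0.31,2.34,0.2],"rot": [0,0,12],"gripper": 0}]'

```text
time_s: 3.25
eef_pos: [596.7, -48.0, 153.0]
ee_rot: [-0.0, 0.997, -0.077, 0.0]
force: [0.6, 1.3, -0.3]
grip_width: -0.004
grip_force: 0.5
```

```bash
cat > lev.py <<'E'
from h import *
s=sense();print(s['time_s'],s['eef_pos'],s['force'])
for n in ['top','scene']:
    P=cloud(cam(n)); d=P[...,:2]-AX; r=np.hypot(*np.moveaxis(d,-1,0))
    fin=np.hypot(P[...,0]-s['eef_pos'][0],P[...,1]-s['eef_pos'][1])<16
    m=(r>20)&(r<56)&(P[...,2]>88)&(P[...,2]<104)&~fin; q=d[m]
    if len(q): a=np.degrees(np.arctan2(q[:,1],q[:,0]));print(n,m.sum(),'lever ang',np.median(a),'clicks',(75+YAW-np.median(a))/30)
E
python3 lev.py; python3 - <<'E'
from h import *
for v in (2.4,2.5,2.55,2.6,2.65,2.7,2.8): 
  p,a=at(v,37,20,153);print(v,*goto(p,a))
E
```

```text
3.25 [596.65704994 -47.95829827 152.9644459 ] [ 0.56749068  1.32608513 -0.29524762]
scene 65 lever ang -8.65268535797282 clicks 2.392756178599094
2.4 [ 0.01  0.02 -0.01] [-0.  -0.   0.1]
2.5 [ 0.11  0.22 -0.01] [-0.  -0.   3.1]
2.55 [ 0.16  0.32 -0.01] [-0.  -0.   4.6]
2.6 [ 0.2   0.42 -0.01] [-0.  -0.   6.1]
2.65 [ 0.24  0.52 -0.01] [-0.  -0.   7.6]
2.7 [ 0.28  0.63 -0.01] [-0.  -0.   9.1]
2.8 [ 0.35  0.83 -0.01] [-0.  -0.  12.1]
```

Contact confirmed, and the lever follows the model at 2.39 clicks. Pushing gently past the crest.

Emit:
step_arm --plan '[{"offset": [0.06,0.12,0],"rot": [0,0,1.6],"gripper": 0},{"offset": [0.11,0.22,0],"rot": [0,0,3.1],"gripper": 0},{"offset": [0.16,0.32,0],"rot": [0,0,4.6],"gripper": 0},{"offset": [0.2,0.42,0],"rot": [0,0,6.1],"gripper": 0},{"offset": [0.2,0.42,0],"rot": [0,0,6.1],"gripper": 0},{"offset": [0.2,0.42,0],"rot": [0,0,6.1],"gripper": 0}]'

```text
time_s: 3.95
eef_pos: [597.9, -52.4, 152.9]
ee_rot: [0.0, 0.992, -0.13, -0.0]
force: [0.4, -0.2, 0.3]
grip_width: 0.001
grip_force: 0.0
```

```bash
python3 lev.py; python3 - <<'E'
from h import *
for v in (2.7,2.8,2.9,3,3.1,3.2,3.3,3.4): 
  p,a=at(v,37,20,153);print(v,*goto(p,a))
E
```

```text
3.95 [597.86401748 -52.37022251 152.90919237] [ 0.40453381 -0.16936269  0.313702  ]
scene 79 lever ang -24.52916145700983 clicks 2.921972048566994
2.7 [ 0.1   0.2  -0.01] [0.  0.  2.9]
2.8 [ 0.19  0.4  -0.01] [0.  0.  5.9]
2.9 [ 0.27  0.61 -0.01] [0.  0.  8.9]
3 [ 0.34  0.82 -0.01] [ 0.   0.  11.9]
3.1 [ 0.4   1.03 -0.01] [ 0.   0.  14.9]
3.2 [ 0.44  1.25 -0.01] [ 0.  -0.  17.9]
3.3 [ 0.48  1.46 -0.01] [ 0.  -0.  20.9]
3.4 [ 0.5   1.68 -0.01] [ 0.  -0.  23.9]
```

It snapped into speed 3. Next click.

Emit:
step_arm --plan '[{"offset": [0.1,0.2,0],"rot": [0,0,2.9],"gripper": 0},{"offset": [0.19,0.4,0],"rot": [0,0,5.9],"gripper": 0},{"offset": [0.27,0.61,0],"rot": [0,0,8.9],"gripper": 0},{"offset": [0.34,0.82,0],"rot": [0,0,11.9],"gripper": 0},{"offset": [0.4,1.03,0],"rot": [0,0,14.9],"gripper": 0},{"offset": [0.44,1.25,0],"rot": [0,0,17.9],"gripper": 0},{"offset": [0.48,1.46,0],"rot": [0,0,20.9],"gripper": 0},{"offset": [0.5,1.68,0],"rot": [0,0,23.9],"gripper": 0},{"offset": [0.5,1.68,0],"rot": [0,0,23.9],"gripper": 0}]'

```text
time_s: 4.95
eef_pos: [598.4, -69.8, 152.9]
ee_rot: [-0.0, 0.943, -0.333, 0.0]
force: [0.6, 1.0, -0.7]
grip_width: 0.001
grip_force: 0.8
```

```bash
python3 lev.py; python3 - <<'E'
from h import *
for v in (3.45,3.5,3.55,3.6,3.65): 
  p,a=at(v,37,20,153);print(v,*goto(p,a))
E
```

```text
4.95 [598.39707167 -69.75886748 152.890315  ] [ 0.63861123  1.03126249 -0.73760252]
scene 39 lever ang -37.26747265065256 clicks 3.3465824216884186
3.45 [ 0.06  0.11 -0.01] [-0.   0.   1.6]
3.5 [ 0.11  0.21 -0.01] [-0.   0.   3.1]
3.55 [ 0.15  0.31 -0.01] [-0.   0.   4.6]
3.6 [ 0.19  0.41 -0.01] [-0.   0.   6.1]
3.65 [ 0.24  0.51 -0.01] [-0.   0.   7.6]
```

Emit:
step_arm --plan '[{"offset": [0.06,0.11,0],"rot": [0,0,1.6],"gripper": 0},{"offset": [0.11,0.21,0],"rot": [0,0,3.1],"gripper": 0},{"offset": [0.15,0.31,0],"rot": [0,0,4.6],"gripper": 0},{"offset": [0.19,0.41,0],"rot": [0,0,6.1],"gripper": 0},{"offset": [0.19,0.41,0],"rot": [0,0,6.1],"gripper": 0},{"offset": [0.19,0.41,0],"rot": [0,0,6.1],"gripper": 0}]'

```text
time_s: 5.65
eef_pos: [597.3, -74.3, 152.9]
ee_rot: [0.0, 0.924, -0.382, -0.0]
force: [0.4, -1.6, 0.1]
grip_width: -0.001
grip_force: 0.0
```

```bash
python3 lev.py; python3 - <<'E'
from h import *
for v in (3.65,3.7,3.8): 
  p,a=at(v,37,20,153);print(v,*goto(p,a))
A=np.radians(YAW);u=np.array([np.cos(A),np.sin(A)]);n=np.array([-u[1],u[0]])
C=AX-10*u+75*n; B=C-60*u; print('center',C,'button',B)
P=np.load('topP.npy');d=np.hypot(P[...,0]-B[0],P[...,1]-B[1]);m=(d<30)&(P[...,2]>85)&(P[...,2]<98)
print(m.sum(),P[m].mean(0),cv2.minEnclosingCircle(P[m][:,:2].astype(np.float32)))
P=np.load('sceneP.npy');d=np.hypot(P[...,0]-B[0],P[...,1]-B[1]);m=(d<30)&(P[...,2]>88)&(P[...,2]<98)
print(m.sum(),P[m].mean(0),cv2.minEnclosingCircle(P[m][:,:2].astype(np.float32)))
E
```

```text
5.65 [597.26088736 -74.28018633 152.90391037] [ 0.36380359 -1.62580498  0.11032827]
scene 41 lever ang -52.87403674112004 clicks 3.8668012247040013
3.65 [ 0.05  0.09 -0.01] [0.  0.  1.4]
3.7 [ 0.1   0.19 -0.01] [0.  0.  2.9]
3.8 [ 0.19  0.39 -0.01] [0.  0.  5.9]
center [562.64071764  13.25317955] button [503.92370848  25.59468822]
101 [503.21268639  26.48446093  91.1927156 ] ((504.4017333984375, 26.44050407409668), 19.75328254699707)
101 [506.72637096  24.96850623  91.27343852] ((504.9359436035156, 24.31437110900879), 14.475874900817871)
```

It snapped past the second crest. Retreating, raising the tool and moving over the button.

Emit:
step_arm --plan '[{"offset": [0,-0.8,0],"rot": [0,0,0],"gripper": 0},{"offset": [0,-1.5,0],"rot": [0,0,0],"gripper": 0},{"offset": [0,-1.5,0],"rot": [0,0,0],"gripper": 0},{"offset": [0,-1.5,-2],"rot": [0,0,0],"gripper": 0},{"offset": [0,-1.5,-5],"rot": [0,0,0],"gripper": 0},{"offset": [0,-1.5,-7],"rot": [0,0,0],"gripper": 0},{"offset": [0,-1.5,-7],"rot": [0,0,0],"gripper": 0}]'

```text
time_s: 6.45
eef_pos: [608.8, -63.6, 225.8]
ee_rot: [-0.0, 0.924, -0.382, 0.003]
force: [0.7, -0.9, -0.3]
grip_width: 0.0
grip_force: 0.0
```

```bash
python3 lev.py; python3 - <<'E'
from h import *
print(goto([504.5,25.5,200],-45))
E
```

```text
6.45 [608.76618478 -63.64144374 225.78467799] [ 0.67680563 -0.86108564 -0.29492181]
top 35 lever ang -56.2194658321395 clicks 3.9783155277379834
scene 109 lever ang -50.93924951472386 clicks 3.802308317157462
(array([-13.59,   1.  ,   2.24]), array([0. , 0. , 0.1]))
```

Emit:
step_arm --plan '[{"offset": [-4,0.3,0],"rot": [0,0,0],"gripper": 0},{"offset": [-8,0.6,0.5],"rot": [0,0,0],"gripper": 0},{"offset": [-11.5,0.9,1.5],"rot": [0,0,0],"gripper": 0},{"offset": [-13.6,1,2.7],"rot": [0,0,0],"gripper": 0},{"offset": [-13.6,1,2.7],"rot": [0,0,0],"gripper": 0},{"offset": [-13.6,1,2.7],"rot": [0,0,0],"gripper": 0}]'

```text
time_s: 7.15
eef_pos: [504.7, 25.3, 195.4]
ee_rot: [0.0, 0.924, -0.382, -0.0]
force: [0.5, -0.0, 0.4]
grip_width: -0.004
grip_force: 0.0
```

```bash
python3 lev.py; python3 - <<'E'
from h import *
print(goto([504.5,25.5,165],-45))
c=capture('scene');im=c['color'][120:270,130:330,::-1];cv2.imwrite('pics/s3.png',cv2.resize(im,None,fx=4,fy=4,interpolation=cv2.INTER_CUBIC))
E
```

```text
7.15 [504.69871112  25.33064581 195.39324219] [ 0.49698015 -0.03044949  0.38637595]
top 59 lever ang -57.42028393605818 clicks 4.018342797868606
scene 118 lever ang -50.781882294211606 clicks 3.797062743140387
(array([-0.11,  0.01,  3.08]), array([-0., -0.,  0.]))
```

View pics/s3.png

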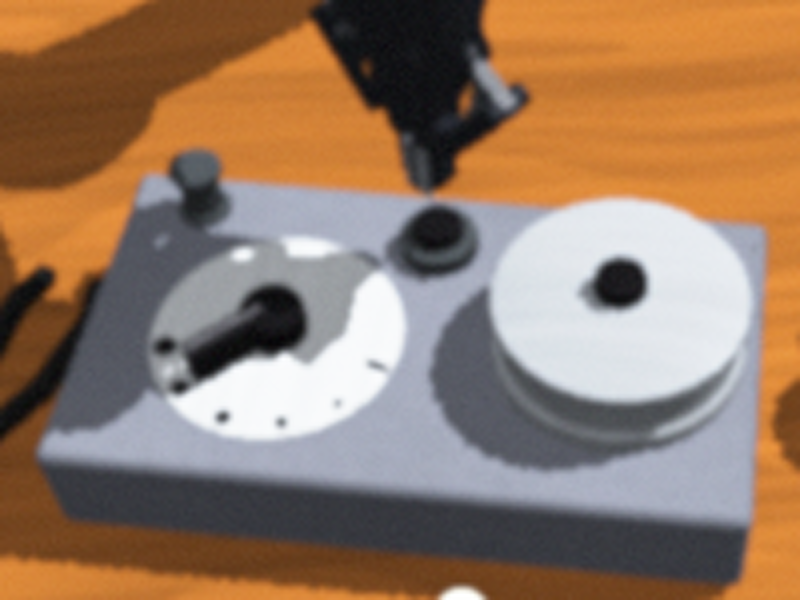

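The lever, allowing for its height, points at the fourth dot (178,385), and the top camera's depth gives 4.02 clicks. The spool is undisturbed at (195,180). Pressing the button, at (437,230).

Emit:
step_arm --plan '[{"offset": [-0.1,0,1.5],"rot": [0,0,0],"gripper": 0},{"offset": [-0.1,0,2.5],"rot": [0,0,0],"gripper": 0},{"offset": [-0.1,0,3],"rot": [0,0,0],"gripper": 0},{"offset": [-0.1,0,3.2],"rot": [0,0,0],"gripper": 0},{"offset": [-0.1,0,3.4],"rot": [0,0,0],"gripper": 0},{"offset": [-0.1,0,3.5],"rot": [0,0,0],"gripper": 0},{"offset": [-0.1,0,3.5],"rot": [0,0,0],"gripper": 0}]'

```text
time_s: 8.0
eef_pos: [504.0, 26.0, 161.2]
ee_rot: [0.0, 0.924, -0.382, 0.0]
force: [-1.4, -1.9, 2.6]
grip_width: 0.001
grip_force: 1.6
```

Emit:
step_arm --plan '[{"offset": [0,0,0.1],"rot": [0,0,0],"gripper": 0},{"offset": [0,0,0.2],"rot": [0,0,0],"gripper": 0},{"offset": [0,0,0.3],"rot": [0,0,0],"gripper": 0},{"offset": [0,0,0.3],"rot": [0,0,0],"gripper": 0},{"offset": [0,0,0.3],"rot": [0,0,0],"gripper": 0}]'

```text
time_s: 8.5
eef_pos: [504.1, 26.0, 158.6]
ee_rot: [0.0, 0.924, -0.382, 0.0]
force: [-3.3, -1.4, 10.8]
grip_width: -0.005
grip_force: 5.0
```

Emit:
step_arm --plan '[{"offset": [0,0,0.1],"rot": [0,0,0],"gripper": 0},{"offset": [0,0,0.1],"rot": [0,0,0],"gripper": 0},{"offset": [0,0,0.1],"rot": [0,0,0],"gripper": 0}]'

```text
time_s: 8.8
eef_pos: [504.1, 26.1, 158.4]
ee_rot: [0.0, 0.924, -0.382, 0.001]
force: [-7.5, -2.6, 19.9]
grip_width: 0.005
grip_force: 9.5
```

The force now climbs sharply (19.9 N) with almost no travel, so the button is on its stop. Releasing it.

Emit:
step_arm --plan '[{"offset": [0,0,-0.5],"rot": [0,0,0],"gripper": 0},{"offset": [0,0,-1.5],"rot": [0,0,0],"gripper": 0},{"offset": [0,0,-4],"rot": [0,0,0],"gripper": 0},{"offset": [0,0,-8],"rot": [0,0,0],"gripper": 0},{"offset": [0,0,-12],"rot": [0,0,0],"gripper": 0},{"offset": [-4,0,-12],"rot": [0,0,0],"gripper": 0},{"offset": [-8,0,-12],"rot": [0,0,0],"gripper": 0},{"offset": [-8,0,-12],"rot": [0,0,0],"gripper": 0},{"offset": [-8,0,-12],"rot": [0,0,0],"gripper": 0}]'

```text
time_s: 9.7
eef_pos: [447.1, 83.1, 277.3]
ee_rot: [-0.0, 0.924, -0.382, 0.0]
force: [0.5, -0.5, -0.1]
grip_width: -0.002
grip_force: 0.0
```

```bash
python3 lev.py; python3 - <<'E'
from h import *
c=cam('scene','s4.png');P=cloud(c);d=np.hypot(P[...,0]-504,P[...,1]-25.6);m=(d<12)&(P[...,2]>80)&(P[...,2]<100);print('button z',np.median(P[m][:,2]))
E
```

```text
9.7 [447.08174764  83.13044687 277.26820117] [ 0.54441071 -0.46734529 -0.10995138]
top 60 lever ang -57.45620974283531 clicks 4.019540324761177
scene 115 lever ang -51.3412778954764 clicks 3.815709263182547
button z 91.67511749179681
```

View pics/s4.png

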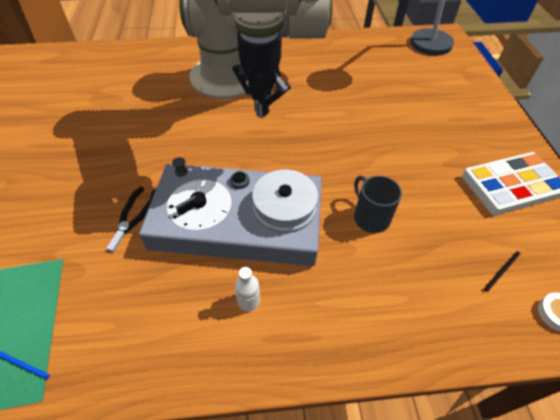

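The lever (190,203) is at speed 4 and the button (240,180) is back up. The spool, glue, mug and pliers have not moved, and the arm is clear.

```bash
python3 -c "
from rig import *
print(finish_job())"
```

```text
the job is handed in; nothing more can be done
None
```

The selector went click by click from speed 2 to speed 4 under a closed fingertip. I then pressed the start button down to its stop and let it go, left the spool, glue, mug and pliers where they were, and handed the job in at about 10 s.

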